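Guard check on the bench lapping machine

ROBOT

A 6-joint arm with a two-finger parallel gripper is mounted at the origin on the work surface. World frame = base frame: x ahead of the robot, y to its left, z up, the work surface at z = 0. Lengths are in m, angles in degrees, forces in N, time in s.
With the tool pointing down it reaches from about 0.325 to 0.85 m from the base axis. Payload 4.4 kg.
Tool frame: the origin (TCP) lies between the finger pads; the fingertips stand 25 mm ahead of it and the grasp point (between the pads) lies 6 mm ahead of it; z points along the fingers, y is the line along which they close (so a half turn about z gives the same grasp; the last joint's range is limited). The gripper opens to 94 mm and grips with 3 to 60 N. Pads are 16 mm wide; open, the fingers measure 119 mm over their backs; the gripper's body (75 mm by 177 mm) begins 78 mm behind the grasp point.
Start: joints at [65.861, 11.837, 88.321, -0, 79.842, -8.623], TCP at [0.154, 0.554, 0.23] pointing down, gripper open.
Joint ranges: [-156.59, 156.59], [-49.26, 127.26], [12.9, 141.05], [-63.56, 243.56], [4.71, 150.69], [-161.64, 161.64]. Speed limits (degrees/s): [159.86, 159.86, 180, 180, 180, 180].

INTERFACE

Orientations are given as a 3x3 rotation matrix whose columns are the frame's x, y, z axes.
In Python, from plant import status, snapshot, camera_model, workorder, nets gives the robot as it stands.
- The arm moves only by the shell command python3 -m inch 'ROWS' [OPENING] [FORCE]. ROWS is JSON, a list that holds one entry, the list of rows, each a list of 4 numbers: the shift along the tool's x, y, z in cm, then the turn about the tool's z in degrees. In form: [[[x, y, z, yaw], ...]]. A call has 1 to 12 rows; each row shifts and turns the commanded pose from where the row before left it, along the tool's axes as they then stand; what a row does not reach is not made up. A row lasts 1/8 s, in which the tool goes at most 62.5 mm and 10.7 degrees, less where a joint would pass 70% of its speed; a pose out of reach is approached as far as the arm can. A call is refused whole if a number of a shift passes 6.25 or a number of a turn 10.7, either way. A call with a gripper value outside its range is refused whole. OPENING is the opening, from 0 (shut) to 1 (fully open), set as the call begins (- or left out, the last holds). The fingers move at their own pace and stop on an object; FORCE is the grip in N (left out, the last holds). Time passes only in rows, so rows that do not move let the fingers close. It gives the time, the measured TCP pose, the force, the opening and the grip force at its end, in the units of the state.
- status.get_obs(): the state, without advancing time (a new reading comes with each control period).
- snapshot(name): name is "side" or "top" or "wrist"; returns (picture, depth): 400x640x3 uint8, red, green, blue; 400x640 float32, m along the optical axis (not along the pixel's ray), 0 where there is no reading.
- camera_model(name): a dict with "vertical_fov" (degrees; the focal length in pixels is half the picture's height over the tangent of half this angle, whatever the lens; pixels are square), "cx", "cy" (the principal point, pixels), "position" and "orientation" of the camera in the world. Camera axes: x right, y up, looking along -z (the intrinsics and any distortion apply to the point x, -y, -z); pixel columns grow to the right and rows downward; lengths in m; the calibration is good to about 2 mm. A picture is of the moment at which its call begins: read the wrist's pose just before it. camera_model takes no time and is no camera call; for the wrist camera it gives the pose at the moment of the call.
- workorder.close_job(): hands the job in; it is judged then, once.
Trained networks look in the newest picture that a camera, given by its name, has taken for a name from the list of things; names that differ only in an ending like _2 or _b are one class to them, and where a whole thing is asked for, a point or a joint stands for the part that bears it (a point fixed in the world has none). Each returns a list of dicts, best first, with "score" (0 to 1); they miss things now and then, are a little off and sometimes report something else, mostly with a low value. They report only what shows in the picture. A call takes as long as a camera call.
- nets.find_in(camera, thing): "box" ([centre column, centre row, width, height] in pixels, round what is visible of it).
- nets.regions_of(camera, thing): "pixels" (400x640 bool, what is visible of it) and "box" ([centre column, centre row, width, height] in pixels, round what is visible of it).
- nets.place_of(camera, thing): "xy" ([column, row] in pixels: a listed point, or the origin of a listed thing).
The state is a dict: "t": time; "joint_positions": joint angles; "joint_velocities": joint speeds; "tau": joint torques, N m; "eef_pos": TCP position; "orientation": TCP orientation; "ft_force": force on the tool from outside, world axes, zero at the start; "ft_torque": the same for the moment, N m; "width": finger opening in m; "finger_force": force on a finger pad.
Only numpy, scipy, OpenCV 4.12 (cv2) and the standard library are available. Lean on these libraries where they do the work, as an engineer would, in place of code of your own. Each camera call takes 0.05 s, during which the arm holds its last target. There are 200 camera calls.

TASK

Check the guard sensor on the bench lapping machine: with the cover shut, press the start button (the small flat one, not the mushroom-headed stop button) fully in and let it come back out. Then take the spring-loaded cover by its handle, raise it until the flag on its side stands squarely in front of the round face of the proximity sensor on the quadrant, without swinging it well past, and finish still holding the handle with the cover steady there. Leave the stop button, the sensor's setting and everything lying on the machine and the bench as they are.

Things in the scene. Friction and masses are not known exactly. Their poses are not given: they have to be found in the camera images.
- machine: Grey bench lapping machine, 300 mm deep (its x), 500 mm wide (its y), steel deck 105 mm above the bench. Fixed. Origin: centre of its underside; x points from its front (nearer the robot) to its back, y to its left, z up. In the middle a round bowl with the lap plate, shut by the hinged cover; a 125 mm strip of deck on each side.
- cover (a joint): Angle of the clear, aluminium-framed cover, 246 mm wide, 12 mm thick (rad): 0 = shut and level, growing as its front edge rises, up to 1.3. It turns about the line through point cover_hinge along the machine's y. Springs and its weight (about 0.5 kg) pull it shut: about 5 N up at the handle starts it, about 10 N up holds it at 0.6 rad; let go, it falls shut.
- cover_hinge (a point): Middle of the cover's hinge line, 125 mm behind the machine's centre and 150 mm above the bench.
- cover_handle (a point): Black bow handle on the cover, close to its front edge: round bar (cover_c3) 12 mm thick, 100 mm long along the machine's y, 32 mm of free space between bar and cover, legs at both ends. Origin: middle of the bar, 226 mm in front of the hinge line and 44 mm above it when shut. Turns with the cover; its axes are the machine's when shut.
- flag (a point): Middle of the flag, a small upright steel tab (14 by 18 mm) on the cover's left (+y) side, 120 mm in front of the hinge line and level with it when shut. It moves with the cover in an arc of 120 mm radius.
- sensor_face (a point): Centre of the inner end face of the proximity sensor, a steel barrel 18 mm thick, 55 mm long (with a thicker nut), set through the slotted steel quadrant left (+y) of the cover. The barrel lies along the machine's y; its face looks at the cover, 120 mm from the hinge line, 4 mm outside the flag's path. Its own z axis points up along that path.
- sensor (a joint): The angle at which the sensor is clamped on the quadrant, in the same measure as the cover's angle (rad): when the cover's angle equals it, the flag is squarely in front of the sensor. Set somewhere between 0.35 and 0.65 and clamped.
- station: Grey push-button box, 125 mm (x) by 76 mm (y) by 47 mm high, fixed on the left or the right strip of the machine's deck and parallel to the machine. Origin: centre of its underside, on the deck. On its top the start button in front and the mushroom stop button behind.
- start_top (a point): Centre of the top of the start button: flat black disc 26 mm across in a steel collar 42 mm across, on the station 34 mm in front of its centre; its top stands 69 mm above the deck and 10 mm above the collar. It is pressed straight down.
- start (a joint): How far the start button is pressed (m): 0 out, 0.006 fully in. Spring return; about 1.5 N to start it, 5 N to hold it fully in.
- stop_top (a point): Centre of the top of the stop button: black mushroom head 40 mm across, on the station 64 mm behind the start button (in the machine's x), 85 mm above the deck. Not to be pressed.
- stop (a joint): How far the stop button is pressed (m): 0 out, 0.006 fully in. Leave it out.
- jar_mid (a point): Centre of a closed round jar, 60 mm across and 70 mm high, standing on the deck strip on the side away from the station. Bystander.
- piston_mid (a point): Centre of a loose steel pump piston, 28 mm across the foot and 64 mm high, standing on the right rear corner of the deck. Bystander.
- block: Steel pump cylinder block, 94 mm across and 56 mm high, on the bench to the left. Origin: centre of its underside. Bystander.
- shaft: Splined steel shaft standing on its flange, 48 mm across, 132 mm high, on the bench to the right. Origin: centre of its underside. Bystander.
- valve_plate: Flat steel pump valve plate (a ring), 64 mm across, 8 mm thick, lying on the left rear corner of the machine's deck. Origin: centre of its underside. Bystander.
- wrench: Steel spanner 190 mm long lying on the bench near the robot, to the right. Origin: its middle. Bystander.
- screwdriver: Black-handled screwdriver 200 mm long lying on the bench to the left. Origin: its middle. Bystander.

How it is judged:
By the outcome, as a careful person would: the job done as asked, in the order asked, and still so for the second after the job is handed in, while the arm keeps its last pose, push and grip.
It also fails if it takes over 43 s, if anything falls off the work surface, if the arm or the gripper's body presses on something with over 40 N, if the wrist force passes 120 N, or if a joint passes its speed limit or range.

## Working session

There is one attempt and no reset: what is moved stays moved. The work goes in short steps, Python scripts to look and compute and a shell command to move; the robot and the scene stay as the last step left them, time stands still between calls to the robot, and variables do not carry over. Pictures are saved under pics/ and viewed, at most 10 in all, crops included, and the job is handed in when it is done.

```bash
ls; mkdir -p pics; cat > h.py <<'E'
import numpy as np, cv2
from plant import status, snapshot, camera_model, workorder, nets
def ray(m,p,shape=(400,640)):
    f=shape[0]/2/np.tan(np.radians(m["vertical_fov"])/2)
    return np.array([(p[0]-m["cx"])/f,-(p[1]-m["cy"])/f,-1.0])
def at_depth(m,p,d): return np.array(m["position"])+np.array(m["orientation"])@(ray(m,p)*d)
def at_z(m,p,z):
    r=np.array(m["orientation"])@ray(m,p);o=np.array(m["position"]);return o+r*(z-o[2])/r[2]
E
python3 - <<'E'
from h import *
np.set_printoptions(precision=4,suppress=True)
print(status.get_obs())
for c in ["side","top"]:
    im,d=snapshot(c);m=camera_model(c);print(c,m)
    cv2.imwrite(f"pics/{c}0.png",im[:,:,::-1])
    for t in ["machine","cover_hinge","cover_handle","flag","sensor_face","station","start_top","stop_top","jar_mid","piston_mid"]:
        for r in nets.place_of(c,t)[:2]:
            x,y=r["xy"];dd=d[min(399,max(0,int(round(y)))),min(639,max(0,int(round(x))))]
            print(t,round(r["score"],2),np.round([x,y],1),"depthpt",at_depth(m,(x,y),dd))
E
```

```text
pics
{'t': 0.0, 'joint_positions': array([65.8599, 11.8839, 88.4029,  0.0004, 79.8411, -8.6235]), 'joint_velocities': array([ 0.1624,  0.0249, -0.0134,  0.024 ,  0.052 , -0.011 ]), 'tau': array([  0.0003, -37.0891, -28.1414,   0.0699,   0.0361,  -0.0002]), 'eef_pos': array([0.1535, 0.5534, 0.2293]), 'orientation': array([[-0.9636,  0.2675, -0.0009],
       [ 0.2675,  0.9636, -0.002 ],
       [ 0.0003, -0.0022, -1.    ]]), 'ft_force': array([ 0.2771, -0.3809,  0.7335]), 'ft_torque': array([ 0.0376,  0.0354, -0.0207]), 'finger_force': 0.0, 'width': 0.0944222722180657}
side {'vertical_fov': 45.026251516894526, 'cx': 319.27786982217833, 'cy': 198.78573678218217, 'position': array([ 0.1218, -1.1642,  1.0045]), 'orientation': array([[ 0.9423,  0.1946, -0.2724],
       [-0.3347,  0.5413, -0.7713],
       [-0.0026,  0.818 ,  0.5752]])}
machine 0.79 [337.3 226.3] depthpt [ 0.5206 -0.1851  0.168 ]
cover_hinge 0.97 [373.8 178.4] depthpt [0.7305 0.0252 0.1538]
cover_hinge 0.21 [326.9 168. ] depthpt [0.6075 0.1333 0.1567]
cover_handle 0.89 [311.4 183.5] depthpt [0.5086 0.0026 0.1972]
flag 0.81 [3
[... 758 characters left out ...]
] depthpt [0.5833 0.0231 0.148 ]
machine 0.67 [178.7 245.5] depthpt [0.393  0.4643 0.0006]
cover_hinge 0.86 [306.7 139.2] depthpt [0.7281 0.0234 0.1556]
cover_handle 0.6 [308.3 202.2] depthpt [0.5174 0.0174 0.194 ]
flag 0.78 [264.2 176.9] depthpt [0.6139 0.163  0.1063]
sensor_face 0.68 [258.4 163.4] depthpt [0.6234 0.1635 0.2497]
sensor_face 0.38 [425.  273.3] depthpt [ 0.2972 -0.3868  0.0092]
station 0.82 [366.  198.7] depthpt [ 0.5352 -0.165   0.1532]
start_top 0.61 [372.3 207.7] depthpt [ 0.5042 -0.1813  0.1713]
stop_top 0.5 [367.6 183.4] depthpt [0.3518 0.0159 1.3302]
jar_mid 0.91 [243.1 197.4] depthpt [0.5351 0.2186 0.171 ]
piston_mid 0.38 [361.6 141.5] depthpt [ 0.7167 -0.1517  0.1723]
```

View pictures.

View pics/side0.png

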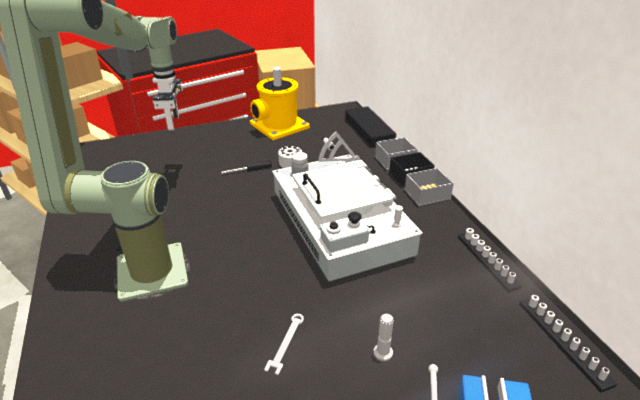

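View pics/top0.png

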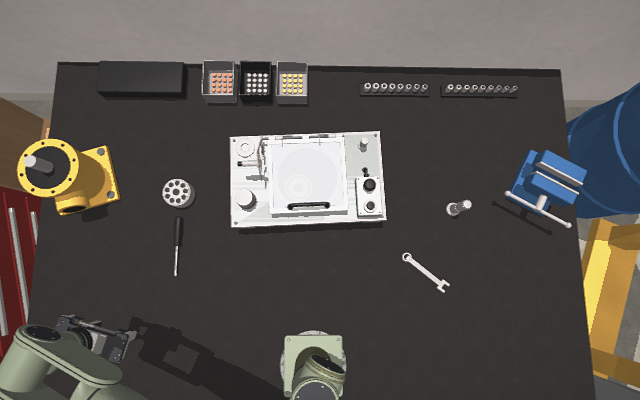

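```bash
python3 -m inch '[[[-1.8,-2.2,-0.5,0],[-3.7,-4.5,-1.1,0],[-3.7,-4.5,-1.1,0],[-3.7,-4.5,-1.1,0],[-3.7,-4.5,-1.1,0],[-3.7,-4.5,-1.1,0],[-3.7,-4.5,-1.1,0],[-3.7,-4.5,-1.1,0],[-3.7,-4.5,-1.1,0],[-3.7,-4.5,-1.1,0],[-3.7,-4.5,-1.1,0],[-3.7,-4.5,-1.1,0]]]' 0 20
python3 -m inch '[[[0,0,0,10.4],[0,0,0,10.4],[0,0,0,10.4],[0,0,0,10.4],[0,0,0,10.4],[0,0,0,10.4],[0,0,0,10],[0,0,0,0],[0,0,0,0]]]'
cat >> h.py <<'E'
np.set_printoptions(precision=4,suppress=True)
def look(c,name,things):
    o=status.get_obs(); m=camera_model(c); im,d=snapshot(c)
    cv2.imwrite(f"pics/{name}.png",im[:,:,::-1]); np.savez(f"pics/{name}.npz",d=d,im=im,m=m)
    for t in things:
        for r in nets.place_of(c,t)[:2]:
            x,y=r["xy"];dd=d[min(399,max(0,int(round(y)))),min(639,max(0,int(round(x))))]
            print(t,round(r["score"],2),np.round([x,y],1),"depthpt",at_depth(m,(x,y),dd))
    return o,m,im,d
E
python3 - <<'E'
from h import *
o,m,im,d=look("wrist","w1",["cover_hinge","cover_handle","flag","sensor_face","station","start_top","stop_top","machine"])
print(o,m)
E
```

```text
t: 2.6
eef_pos: [0.4255, -0.0598, 0.3572]
orientation: [[-0.963, 0.268, 0.001], [0.268, 0.963, -0.0], [-0.001, 0.0, -1.0]]
ft_force: [0.6, -0.3, -0.2]
width: 0.0006
finger_force: 0.0
t: 3.72
eef_pos: [0.425, -0.0578, 0.3565]
orientation: [[-0.039, 0.999, 0.0], [0.999, 0.039, -0.0], [-0.0, 0.0, -1.0]]
ft_force: [-0.2, -0.5, -0.3]
width: 0.0004
finger_force: 0.0
cover_hinge 0.83 [612.3 121. ] depthpt [0.732  0.0279 0.1568]
cover_handle 0.81 [412.9 122.5] depthpt [0.5127 0.017  0.1995]
station 0.63 [405.6 274.5] depthpt [ 0.445  -0.0239  0.4408]
stop_top 0.79 [450.7 306.5] depthpt [ 0.4537 -0.0284  0.4463]
machine 0.66 [442.2 123.1] depthpt [0.5577 0.019  0.151 ]
{'t': 3.725, 'joint_positions': array([-19.3368, -10.7839,  96.4788,  -0.0006,  94.2973, -21.5611]), 'joint_velocities': array([-0.059 , -0.0301,  0.0077, -0.0267,  0.0211,  0.4778]), 'tau': array([ -0.001 , -21.8357, -29.9488,   0.0628,   0.0423,  -0.0059]), 'eef_pos': array([ 0.425 , -0.0578,  0.3565]), 'orientation': array([[-0.0388,  0.9992,  0.0001],
       [ 0.9992,  0.0388, -0.0001],
       [-0.0001,  0.0001, -1.    ]]), 'ft_force': array([-0.211 , -0.4864, -0.3479]), 'ft_torque': array([-0.074 , -0.0119, -0.0232]), 'finger_force': 0.0, 'width': 0.00036485677866507994} {'vertical_fov': 62.4243380849338, 'cx': 314.442044770975, 'cy': 205.96115076601848, 'position': array([0.4228, 0.0078, 0.5109]), 'orientation': array([[ 0.9992, -0.0382, -0.0093],
       [ 0.0393,  0.973 ,  0.2275],
       [ 0.0004, -0.2277,  0.9737]])}
```

View pics/w1.png

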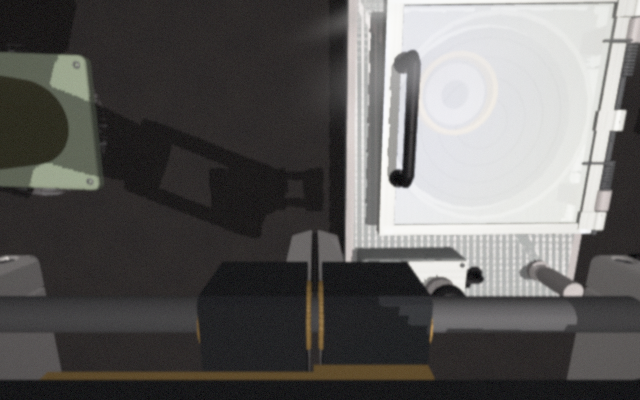

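```bash
cat >> h.py <<'E'
def cloud(m,d):
    v,u=np.mgrid[0:400,0:640]; f=200/np.tan(np.radians(m["vertical_fov"])/2)
    P=np.stack([(u-m["cx"])/f*d,-(v-m["cy"])/f*d,-d],-1)
    return P@np.array(m["orientation"]).T+np.array(m["position"])
E
python3 - <<'E'
from h import *
z=np.load("pics/w1.npz",allow_pickle=True); m=z["m"].item(); P=cloud(m,z["d"])
def sel(P,x,y,zz): return P[(P[...,0]>x[0])&(P[...,0]<x[1])&(P[...,1]>y[0])&(P[...,1]<y[1])&(P[...,2]>zz[0])&(P[...,2]<zz[1])]
def bar(P):
    q=sel(P,(.47,.56),(-.06,.09),(.185,.21)); c=q.mean(0); w=np.linalg.svd(q[:,:2]-c[:2],full_matrices=False)[2][0]
    t=(q[:,:2]-c[:2])@w
    print("bar n",len(q),c,"mid",c[:2]+w*(t.min()+t.max())/2,"len",np.ptp(t),"zmax",np.percentile(q[:,2],95),"yaw",np.degrees(np.arctan2(-w[0]/w[1],1)))
bar(P)
for c in ["top","side"]:
    o,m,im,d=look(c,c+"1",["start_top","stop_top","sensor_face","flag","cover_handle"]); P=cloud(m,d); bar(P)
    b=sel(P,(.46,.56),(-.25,-.11),(.165,.182)); print("start n",len(b),b.mean(0) if len(b) else 0,np.ptp(b,0) if len(b) else 0)
    b=sel(P,(.53,.63),(-.25,-.11),(.184,.2)); print("stop n",len(b),b.mean(0) if len(b) else 0,np.ptp(b,0) if len(b) else 0)
    b=sel(P,(.42,.65),(-.28,-.1),(.145,.157)); print("stationtop n",len(b),b.mean(0) if len(b) else 0,np.ptp(b,0) if len(b) else 0)
E
```

```text
bar n 1818 [0.5105 0.0207 0.1979] mid [0.5106 0.0182] len 0.12662100609015958 zmax 0.20074393487635578 yaw 2.865187728091784
start_top 0.4 [264.8 175.5] depthpt [0.6071 0.1548 0.1593]
stop_top 0.43 [367.8 183.9] depthpt [ 0.5757 -0.1659  0.1898]
stop_top 0.18 [363.4 198.3] depthpt [ 0.4508 -0.0766  0.6992]
sensor_face 0.71 [265.2 162.8] depthpt [0.6619 0.1608 0.1054]
cover_handle 0.66 [311.6 205.1] depthpt [0.5085 0.0074 0.1949]
bar n 122 [0.5108 0.032  0.1987] mid [0.5108 0.032 ] len 0.09448379579442223 zmax 0.2034437728249074 yaw 3.348236872334679
start n 3 [ 0.5584 -0.176   0.1799] [0.0006 0.0097 0.0032]
stop n 108 [ 0.5757 -0.1719  0.1884] [0.0375 0.0351 0.0118]
stationtop n 345 [ 0.5709 -0.1738  0.1523] [0.0791 0.1095 0.0119]
start_top 0.72 [355.6 215. ] depthpt [ 0.5778 -0.1786  0.1882]
start_top 0.63 [341.5 237.7] depthpt [ 0.5227 -0.2128  0.1478]
stop_top 0.68 [357.2 212.3] depthpt [ 0.5875 -0.1674  0.1873]
stop_top 0.39 [373.4 177.1] depthpt [0.7329 0.0335 0.1533]
sensor_face 0.55 [329.4 149. ] depthpt [0.6276 0.1643 0.2093]
flag 0.84 [327.7 166. ] depthpt [ 0.1218 -1.1642  1.0045]
cover_handle 0.77 [310.3 182.7] depthpt [0.5079 0.0112 0.195 ]
bar n 105 [0.5111 0.0059 0.196 ] mid [0.5107 0.0132] len 0.12210156650694767 zmax 0.201321253914374 yaw 3.324922838451367
start n 63 [ 0.5154 -0.1779  0.1718] [0.0665 0.0277 0.0163]
stop n 76 [ 0.5757 -0.1757  0.1876] [0.0352 0.0349 0.0073]
stationtop n 636 [ 0.5449 -0.1711  0.1509] [0.1629 0.1162 0.012 ]
```

```bash
python3 -m inch '[[[-3,2.1,2.5,0],[-4,2.7,4,0],[-3.5,2.4,4,0],[-1.6,1.1,2.2,0],[0,0,0,0],[0,0,0,0]]]'
python3 - <<'E'
from h import *
o,m,im,d=look("side","s2",[])
print(o["eef_pos"],o["ft_force"])
cv2.imwrite("pics/s2c.png",cv2.resize(im[130:270,240:440,::-1],None,fx=4,fy=4,interpolation=cv2.INTER_CUBIC))
f=200/np.tan(np.radians(m["vertical_fov"])/2)
def proj(p):
    q=np.array(m["orientation"]).T@(np.array(p)-m["position"]); return m["cx"]-f*q[0]/q[2], m["cy"]+f*q[1]/q[2]
e=o["eef_pos"]
print("tip crop px",[(np.array(proj(e-[0,0,.025]))-[240,130])*4],"start crop",(np.array(proj([.513,-.176,.174]))-[240,130])*4)
E
```

```text
t: 5.52
eef_pos: [0.5125, -0.1753, 0.2306]
orientation: [[-0.037, 0.999, 0.001], [0.999, 0.037, -0.0], [-0.0, 0.001, -1.0]]
ft_force: [-0.2, -0.6, 0.9]
width: 0.0004
finger_force: 0.0
[ 0.5125 -0.1753  0.2306] [-0.2321 -0.6457  0.8647]
tip crop px [array([374.0813, 336.36  ])] start crop [374.5    373.0197]
```

View pics/s2c.png

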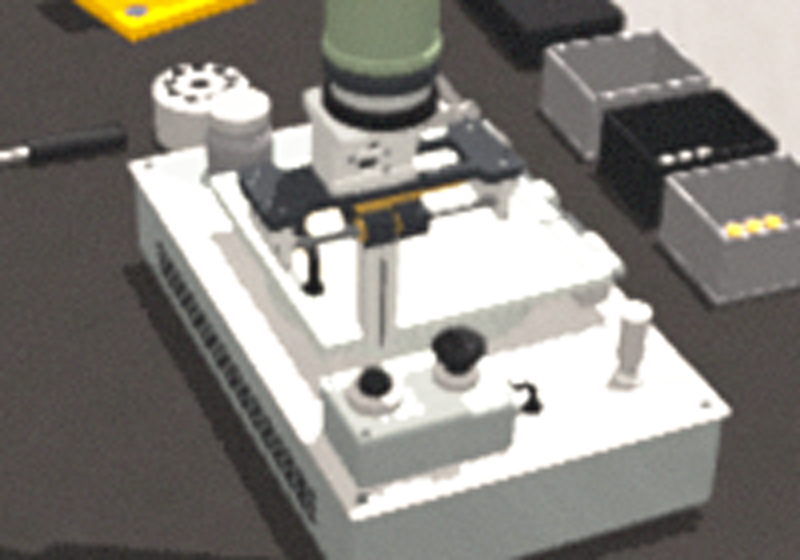

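```bash
python3 -m inch '[[[0,0,1.5,0],[0,0,1,0],[0,0,0.5,0],[0,0,0.2,0],[0,0,0.2,0],[0,0,0,0]]]'; python3 -m inch '[[[0,0,0.15,0],[0,0,0.15,0],[0,0,0,0]]]'
```

```text
t: 6.32
eef_pos: [0.5122, -0.1754, 0.1958]
orientation: [[-0.036, 0.999, -0.0], [0.999, 0.036, 0.0], [0.0, -0.0, -1.0]]
ft_force: [-2.3, 2.0, 3.7]
width: 0.0002
finger_force: 1.7
t: 6.7
eef_pos: [0.5124, -0.1756, 0.1933]
orientation: [[-0.036, 0.999, 0.0], [0.999, 0.036, -0.0], [-0.0, 0.0, -1.0]]
ft_force: [-2.3, 1.4, 7.0]
width: 0.0004
finger_force: 3.2
```

```bash
python3 -m inch '[[[0,0,0.15,0],[0,0,0.15,0],[0,0,0,0],[0,0,0,0]]]'
```

```text
t: 7.2
eef_pos: [0.5125, -0.1757, 0.193]
orientation: [[-0.037, 0.999, 0.001], [0.999, 0.037, -0.001], [-0.001, 0.001, -1.0]]
ft_force: [-8.3, 5.1, 17.9]
width: 0.0005
finger_force: 9.0
```

```bash
python3 -m inch '[[[0,0,-1.5,0],[0,0,-2.5,0],[0,0,-3,0],[2.5,0.1,0,0],[4.5,0.15,0,0],[5.5,0.15,0,0],[4.5,0.15,0,0],[2.3,0,0,0],[0,0,0,0],[0,0,0,0]]]' 0.5
python3 - <<'E'
from h import *
o,m,im,d=look("side","s3",["start_top","cover_handle"]); print(o["eef_pos"])
cv2.imwrite("pics/s3c.png",cv2.resize(im[130:270,240:440,::-1],None,fx=4,fy=4,interpolation=cv2.INTER_CUBIC))
E
```

```text
t: 8.45
eef_pos: [0.5111, 0.0166, 0.2594]
orientation: [[-0.036, 0.999, 0.0], [0.999, 0.036, -0.001], [-0.001, 0.0, -1.0]]
ft_force: [-0.8, 0.1, 0.2]
width: 0.047
finger_force: 0.0
start_top 0.62 [331.8 219.2] depthpt [ 0.5482 -0.0714  0.1035]
start_top 0.36 [291.6 164. ] depthpt [0.5098 0.221  0.1427]
cover_handle 0.57 [312.7 181. ] depthpt [0.5401 0.0841 0.1496]
[0.5111 0.0166 0.2594]
```

View pics/s3c.png

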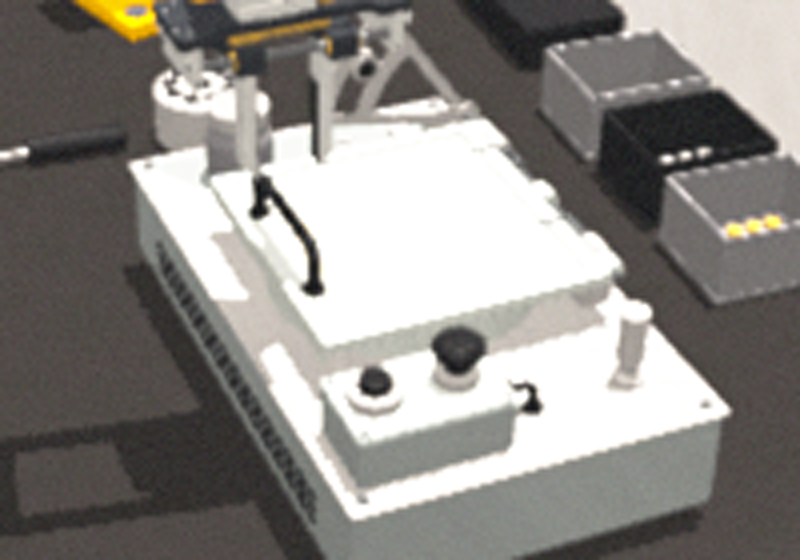

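```bash
python3 -m inch '[[[0,0,1.5,0],[0,0,2,0],[0,0,1.7,0],[0,0,0.8,0],[0,0,0,0]]]' 0.5; python3 -m inch '[[[0,0,0,0],[0,0,0,0],[0,0,0,0],[0,0,0,0]]]' 0 25
```

```text
t: 9.22
eef_pos: [0.5103, 0.0175, 0.1987]
orientation: [[-0.036, 0.999, -0.002], [0.999, 0.036, 0.0], [0.0, -0.002, -1.0]]
ft_force: [0.7, -0.7, 0.8]
width: 0.0469
finger_force: 0.0
t: 9.72
eef_pos: [0.5115, 0.0175, 0.1999]
orientation: [[-0.036, 0.999, 0.002], [0.999, 0.036, -0.0], [-0.0, 0.002, -1.0]]
ft_force: [-0.9, -0.4, -0.1]
width: 0.0113
finger_force: 25.0
```

```bash
python3 - <<'E'
from h import *
for c in ["side","top","wrist"]:
    o,m,im,d=look(c,c[0]+"4",["sensor_face","flag"])
print(o["eef_pos"],m)
im=[np.load(f"pics/{c}4.npz",allow_pickle=True)["im"][:,:,::-1] for c in "stw"]
a=cv2.resize(im[0][110:210,270:400],(390,300),interpolation=cv2.INTER_CUBIC); b=cv2.resize(im[1][130:230,220:350],(390,300),interpolation=cv2.INTER_CUBIC)
cv2.imwrite("pics/c4.png",np.vstack([np.hstack([a,b]),cv2.resize(im[2],(480,300)).__class__ and cv2.copyMakeBorder(cv2.resize(im[2],(480,300)),0,0,0,300,cv2.BORDER_CONSTANT)]))
E
```

```text
sensor_face 0.55 [331.9 147.7] depthpt [ 0.5718 -0.0025  0.3121]
flag 0.91 [324.3 166.3] depthpt [0.6045 0.1505 0.1542]
sensor_face 0.49 [263.9 161.2] depthpt [0.6684 0.1657 0.1011]
flag 0.95 [264.9 176.9] depthpt [0.6136 0.1605 0.108 ]
flag 0.68 [497.5   5.6] depthpt [0.6054 0.1511 0.1576]
[0.5115 0.0175 0.1999] {'vertical_fov': 62.4243380849338, 'cx': 314.442044770975, 'cy': 205.96115076601848, 'position': array([0.5091, 0.0831, 0.3544]), 'orientation': array([[ 0.9993, -0.0355, -0.0105],
       [ 0.0369,  0.9731,  0.2274],
       [ 0.0021, -0.2277,  0.9737]])}
```

View pics/c4.png

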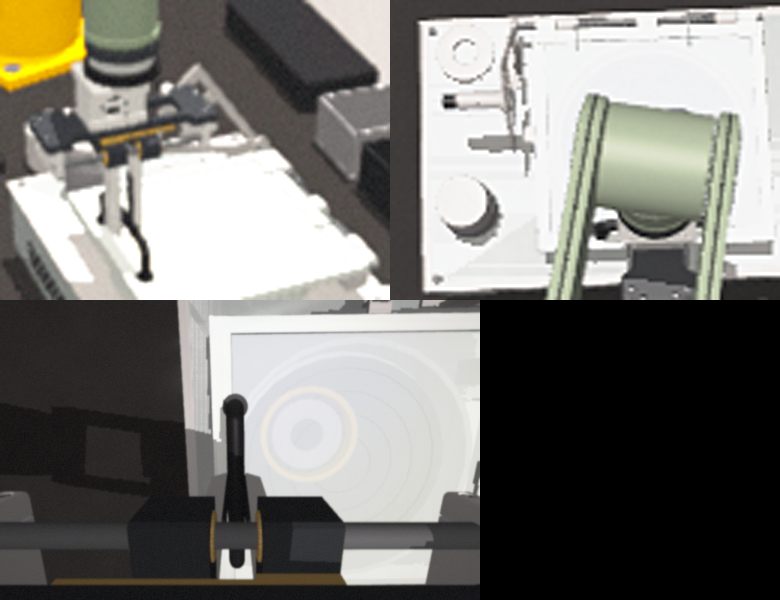

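```bash
python3 - <<'E'
from h import *
H=np.array([.5115,.0175,.194]); ya=np.radians(2.8); ex=np.array([np.cos(ya),np.sin(ya),0]); ey=np.array([-np.sin(ya),np.cos(ya),0])
h=H+.226*ex; h[2]=.15; print("hinge",h)
for n in ["t4","t_","s4","side1","top1"]:
    try: z=np.load(f"pics/{n}.npz",allow_pickle=True)
    except Exception: continue
    P=cloud(z["m"].item(),z["d"])-h; Y=P@ey; X=-(P@ex); Z=P[...,2]
    for y0,y1 in [(.125,.14),(.14,.15),(.15,.16),(.16,.17),(.17,.18),(.18,.19),(.19,.2),(.2,.215)]:
        k=(Y>y0)&(Y<y1)&(X>.03)&(X<.15)&(Z>0.015)&(Z<.12)
        if k.any():
            print(n,y0,k.sum(),"X",np.percentile(X[k],[0,25,50,75,100]),"Z",np.percentile(Z[k],[0,25,50,75,100]))
E
```

```text
hinge [0.7372 0.0285 0.15  ]
t4 0.125 13 X [0.0874 0.0942 0.0975 0.1031 0.1084] Z [0.0658 0.0715 0.0748 0.0769 0.0775]
t4 0.14 113 X [0.0311 0.0696 0.096  0.1129 0.1437] Z [0.0154 0.0493 0.0766 0.0867 0.1192]
t4 0.15 20 X [0.0893 0.0943 0.0997 0.1031 0.1052] Z [0.0714 0.0742 0.0778 0.0794 0.0812]
t4 0.16 17 X [0.0889 0.0922 0.0992 0.1016 0.1048] Z [0.0715 0.0742 0.0751 0.0772 0.0811]
t4 0.17 21 X [0.0923 0.096  0.0994 0.1045 0.1067] Z [0.0669 0.0755 0.0777 0.079  0.0809]
t4 0.18 20 X [0.092  0.096  0.1009 0.1036 0.1065] Z [0.0678 0.0743 0.0763 0.0771 0.0811]
t4 0.19 16 X [0.0904 0.0945 0.0977 0.1015 0.1052] Z [0.0689 0.0741 0.075  0.0768 0.079 ]
t4 0.2 11 X [0.0898 0.0939 0.0977 0.1016 0.1047] Z [0.0692 0.0727 0.0751 0.0775 0.0791]
s4 0.125 36 X [0.0314 0.0535 0.0821 0.0943 0.1248] Z [0.0152 0.038  0.075  0.1056 0.1197]
s4 0.14 101 X [0.0312 0.059  0.0788 0.0986 0.1287] Z [0.0151 0.0417 0.0731 0.0935 0.117 ]
s4 0.17 1 X [0.1026 0.1026 0.1026 0.1026 0.1026] Z [0.0741 0.0741 0.0741 0.0741 0.0741]
s4 0.18 6 X [0.0915 0.0963 0.099  0.1021 0.1057] Z [0.0738 0.0741 0.0747 0.0759 0.0765]
s4
[... 933 characters left out ...]
51 0.1001 0.103  0.1095] Z [0.065  0.0734 0.0762 0.0784 0.0806]
top1 0.14 112 X [0.0309 0.07   0.0973 0.1135 0.1438] Z [0.0154 0.0474 0.0773 0.0879 0.116 ]
top1 0.15 20 X [0.0892 0.0936 0.0996 0.1029 0.1046] Z [0.0714 0.0736 0.0758 0.0785 0.0807]
top1 0.16 17 X [0.089  0.0935 0.0991 0.1019 0.1048] Z [0.0731 0.0746 0.0753 0.0784 0.0814]
top1 0.17 20 X [0.0924 0.096  0.0993 0.1043 0.1068] Z [0.062  0.0766 0.0779 0.0789 0.08  ]
top1 0.18 22 X [0.0923 0.0959 0.1006 0.1042 0.107 ] Z [0.069  0.0745 0.0759 0.0785 0.0829]
top1 0.19 15 X [0.0906 0.0946 0.0981 0.1012 0.1035] Z [0.0708 0.0745 0.0766 0.0782 0.0807]
top1 0.2 11 X [0.0906 0.0939 0.0974 0.1018 0.1047] Z [0.0692 0.074  0.0745 0.0758 0.0763]
```

```bash
python3 -m inch '[[[0,0.12,-0.56,0],[0,0.15,-0.56,0],[0,0.18,-0.56,0],[0,0.2,-0.55,0],[0,0.18,-0.55,0],[0,0.2,-0.54,0],[0,0.24,-0.54,0],[0,0.26,-0.53,0],[0,0.25,-0.53,0],[0,0.25,-0.51,0],[0,0,0,0]]]' 
python3 - <<'E'
from h import *
from scipy.optimize import brentq
o=status.get_obs(); h=np.array([.7372,.0285,.15]); p=o["eef_pos"]; X=h[0]-p[0];Z=p[2]-.006-h[2]
print("theta",np.arctan2(Z,X)-np.arctan2(.044,.226),"r",np.hypot(X,Z),"want",np.hypot(.226,.044))
E
```

```text
t: 11.55
eef_pos: [0.5287, 0.0183, 0.2539]
orientation: [[-0.037, 0.999, -0.006], [0.999, 0.037, 0.0], [0.0, -0.006, -1.0]]
ft_force: [-7.7, -0.7, -5.1]
width: 0.0111
finger_force: 25.0
theta 0.24680914725834882 r 0.23035304030331796 want 0.23024334952393305
```

```bash
python3 -m inch '[[[0,0.32,-0.66,0],[0,0.34,-0.65,0],[0,0.36,-0.64,0],[0,0.38,-0.62,0],[0,0.4,-0.61,0],[0,0.42,-0.59,0],[0,0.43,-0.58,0],[0,0.44,-0.57,0],[0,0,0,0]]]' 
cat > th.py <<'E'
from h import *
def th():
    o=status.get_obs(); h=np.array([.7372,.0285,.15]); p=o["eef_pos"]; X=h[0]-p[0];Z=p[2]-.006-h[2]
    print("theta",np.arctan2(Z,X)-np.arctan2(.044,.226),"r",np.hypot(X,Z),"force",o["ft_force"])
th()
E
python3 th.py
```

```text
t: 12.68
eef_pos: [0.559, 0.0198, 0.3038]
orientation: [[-0.037, 0.999, -0.008], [0.999, 0.037, 0.001], [0.001, -0.008, -1.0]]
ft_force: [-11.1, 1.3, -1.1]
width: 0.0113
finger_force: 25.0
theta 0.49996806698003515 r 0.23154431385591923 force [-11.0537   1.3144  -1.0609]
```

```bash
python3 -m inch '[[[0,0.38,-0.4,0],[0,0.4,-0.38,0],[0,0.4,-0.38,0],[0,0.2,-0.15,0],[0,0,0,0],[0,0,0,0]]]' 
python3 th.py; python3 - <<'E'
from h import *
for c in ["side","top"]:
    o,m,im,d=look(c,c[0]+"5",["sensor_face","flag"])
z=[np.load(f"pics/{c}5.npz",allow_pickle=True)["im"][:,:,::-1] for c in "st"]
cv2.imwrite("pics/c5.png",np.hstack([cv2.resize(a,(390,540),interpolation=cv2.INTER_CUBIC) for a in (z[0][110:200,295:360],z[1][130:220,230:295])]))
h=np.array([.7372,.0285,.15]); ya=np.radians(2.8); ex=np.array([np.cos(ya),np.sin(ya),0]); ey=np.array([-np.sin(ya),np.cos(ya),0])
for n in ["t5","s5"]:
    q=np.load(f"pics/{n}.npz",allow_pickle=True); P=cloud(q["m"].item(),q["d"])-h; Y=P@ey; X=-(P@ex); Z=P[...,2]
    k=(Y>.12)&(Y<.142)&(X>.06)&(X<.14)&(Z>0.03)&(Z<.12)
    for v,u in np.argwhere(k): print(n,u,v,np.array([Y[v,u],X[v,u],Z[v,u]]))
E
```

```text
t: 13.42
eef_pos: [0.5709, 0.0204, 0.3177]
orientation: [[-0.037, 0.999, -0.011], [0.999, 0.037, 0.0], [0.001, -0.011, -1.0]]
ft_force: [-16.3, 0.2, 4.3]
width: 0.011
finger_force: 25.0
theta 0.5790314394387474 r 0.23193904614509 force [-16.2613   0.1931   4.3297]
flag 0.97 [329.5 150.7] depthpt [0.6102 0.1176 0.2309]
sensor_face 0.5 [260.5 164.2] depthpt [0.6266 0.1603 0.2273]
flag 0.71 [260.2 167. ] depthpt [0.6481 0.1773 0.1029]
t5 258 149 [0.1411 0.0622 0.0951]
t5 258 150 [0.1408 0.0661 0.0981]
t5 257 151 [0.1415 0.0742 0.1156]
t5 258 151 [0.1408 0.0691 0.098 ]
t5 259 151 [0.1408 0.0622 0.074 ]
t5 258 152 [0.1409 0.0723 0.0985]
t5 259 152 [0.1409 0.0655 0.0745]
t5 259 153 [0.1408 0.0688 0.0752]
t5 259 154 [0.1405 0.0728 0.0786]
t5 257 155 [0.1413 0.0873 0.1197]
t5 259 155 [0.1408 0.0753 0.0765]
t5 257 156 [0.1417 0.0894 0.117 ]
t5 258 156 [0.1409 0.0851 0.1008]
t5 259 156 [0.1411 0.0781 0.0754]
t5 258 157 [0.14   0.0902 0.1085]
t5 259 157 [0.1417 0.08   0.0711]
t5 258 158 [0.1408 0.0915 0.1022]
t5 260 158 [0.1407 0.0788 0.0547]
t5 266 158 [0.1222 0.0803 0.0573]
t5 258 159 [0.1409
[... 3021 characters left out ...]
.1398 0.0688 0.0907]
s5 340 140 [0.1387 0.0655 0.0868]
s5 329 141 [0.1362 0.1067 0.0928]
s5 339 142 [0.1415 0.0678 0.0783]
s5 340 142 [0.136  0.0666 0.0808]
s5 341 142 [0.1391 0.0615 0.0782]
s5 337 143 [0.1362 0.0775 0.0792]
s5 338 143 [0.1398 0.0722 0.0763]
s5 339 143 [0.1419 0.0675 0.0743]
s5 340 143 [0.142  0.0638 0.0735]
s5 336 144 [0.1407 0.079  0.0735]
s5 337 144 [0.1418 0.0748 0.072 ]
s5 338 144 [0.138  0.0729 0.0736]
s5 339 144 [0.1387 0.0689 0.0724]
s5 338 145 [0.1376 0.073  0.07  ]
s5 339 145 [0.1364 0.0699 0.0699]
s5 336 146 [0.1416 0.0785 0.0653]
s5 338 146 [0.1387 0.0724 0.0655]
s5 338 147 [0.1399 0.0718 0.0609]
s5 336 148 [0.14   0.0791 0.0586]
s5 336 149 [0.1398 0.0791 0.0548]
```

View pics/c5.png

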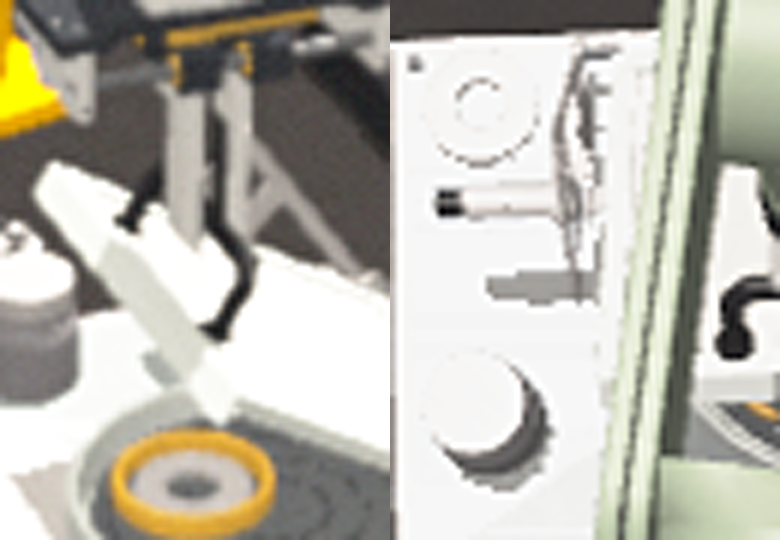

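```bash
python3 -m inch '[[[0,-0.1,-0.1,0],[0,-0.05,-0.05,0],[0,0,0,0]]]'; python3 th.py; cat > m.py <<'E'
from h import *
from scipy.optimize import least_squares
h=np.array([.7372,.0285,.15]); ya=np.radians(2.8); ex=np.array([np.cos(ya),np.sin(ya),0]); ey=np.array([-np.sin(ya),np.cos(ya),0])
def F(n):
    q=np.load(f"pics/{n}.npz",allow_pickle=True); d=q["d"]; P=cloud(q["m"].item(),d)-h; k=d>0
    return -(P@ex)[k],(P@ey)[k],P[...,2][k]
def plane(n,t0):
    X,Y,Z=F(n); 
    for t in (t0,):
        u=X*np.cos(t)+Z*np.sin(t); w=-X*np.sin(t)+Z*np.cos(t)
        k=(abs(Y)<.118)&(u>.02)&(u<.235)&(abs(w-.006)<.012)&~((abs(Y)<.06)&(u>.2))
        if k.sum()<30: return print(n,"few",k.sum())
        A=np.c_[u[k],Y[k],np.ones(k.sum())]; r=least_squares(lambda p:A@p-w[k],[0,0,.006],loss="soft_l1",f_scale=.0015).x
        print(n,"pts",k.sum(),"cover angle",t+np.arctan(r[0]),"tiltY",r[1],"offset at hinge",r[2])
def barrel(n):
    X,Y,Z=F(n); k=(Y>.15)&(Y<.192)&(abs(X-.098)<.014)&(abs(Z-.07)<.014)
    r=least_squares(lambda p:np.hypot(X[k]-p[0],Z[k]-p[1])-.009,[.098,.068],loss="soft_l1",f_scale=.001).x
    print(n,"barrel",k.sum(),r,"r",np.hypot(*r),"ang",np.arctan2(r[1],r[0]))
E
python3 - <<'E'
from m import *
for c in ["side","top","wrist"]: look(c,c[0]+"6",["flag"])
for n in ["side1","s4","top1","w1","w4"]: plane(n,0)
for n in ["s6","t6","w6"]: plane(n,.58)
for n in ["top1","t4","t5","t6","s4"]: barrel(n)
E
```

```text
t: 14.1
eef_pos: [0.571, 0.0204, 0.3179]
orientation: [[-0.037, 0.999, -0.008], [0.999, 0.037, 0.001], [0.001, -0.008, -1.0]]
ft_force: [-9.8, 0.4, -2.4]
width: 0.0112
finger_force: 25.0
theta 0.5799183505206709 r 0.232031390405363 force [-9.7915  0.421  -2.3547]
flag 0.6 [331.7 149.1] depthpt [ 0.5684 -0.0099  0.3119]
flag 0.97 [261.3 163.7] depthpt [0.6299 0.1588 0.2205]
flag 0.71 [400.6  31.7] depthpt [0.6252 0.1536 0.2226]
side1 pts 2443 cover angle 0.0023567124870014626 tiltY -0.00021052369647336217 offset at hinge 0.0010009823615470719
s4 pts 2349 cover angle 0.0034942492057860267 tiltY -0.0003824523211250051 offset at hinge 0.0007790349089127974
top1 pts 4031 cover angle 0.001224616413818593 tiltY 0.0025078378893037753 offset at hinge 0.002380924143865452
w1 pts 43110 cover angle 0.0008350551818874926 tiltY -0.001411999146554183 offset at hinge 0.0022036034425678896
w4 pts 82650 cover angle 0.0013905148233018297 tiltY 0.002135614219626745 offset at hinge 0.002086056712125785
s6 pts 1009 cover angle 0.5716379475313936 tiltY -7.614134539709969e-05 offset at hinge 0.001967315775462408
t6 pts 961 cover angle 0.573689650647679 tiltY 0.005524409679051759 offset at hinge 0.0031425479488937937
w6 pts 39924 cover angle 0.5705900258341801 tiltY 0.0023334555629699856 offset at hinge 0.002306649183178286
top1 barrel 83 [0.097  0.0698] r 0.11950548566436685 ang 0.6240852903259877
t4 barrel 83 [0.0971 0.0697] r 0.11951391383479876 ang 0.6229050415577527
t5 barrel 81 [0.0972 0.0699] r 0.11970657100360893 ang 0.6231807553266593
t6 barrel 83 [0.0974 0.0699] r 0.11991399182062129 ang 0.6223134539000699
s4 barrel 7 [0.0968 0.0674] r 0.11797916973452727 ang 0.6082698785354
```

```bash
python3 -m inch '[[[0,0.2,-0.2,0],[0,0.2,-0.2,0],[0,0.2,-0.2,0],[0,0.1,-0.12,0],[0,0,0,0],[0,0,0,0],[0,0,0,0]]]'; python3 th.py
python3 - <<'E'
from m import *
for c in ["side","top","wrist"]: look(c,c[0]+"7",["flag","sensor_face"])
for n in ["s7","t7","w7"]: plane(n,.61)
barrel("t7"); barrel("w7")
X,Y,Z=F("t7"); k=(Y>.16)&(Y<.24)&(X>.0)&(X<.25)&(abs(Z+.045)<.01); print("deck z",np.median(Z[k])+.15)
z=np.load("pics/w7.npz",allow_pickle=True)["im"]; cv2.imwrite("pics/c7.png",cv2.resize(z[0:130,280:480,::-1],(800,520),interpolation=cv2.INTER_CUBIC))
E
```

```text
t: 15.28
eef_pos: [0.578, 0.0207, 0.3252]
orientation: [[-0.037, 0.999, -0.008], [0.999, 0.037, 0.001], [0.001, -0.008, -1.0]]
ft_force: [-9.6, 0.6, -1.0]
width: 0.0111
finger_force: 25.0
theta 0.6237429975861042 r 0.23234710211938758 force [-9.6264  0.6286 -1.0008]
flag 0.79 [331.6 148.2] depthpt [0.6228 0.1316 0.2305]
flag 0.2 [395.6 216.3] depthpt [ 0.7116 -0.1696  0.1429]
flag 0.98 [260.6 164. ] depthpt [0.6289 0.1608 0.2206]
sensor_face 0.43 [264.2 162.6] depthpt [0.6317 0.1494 0.2268]
flag 0.95 [394.3  31.8] depthpt [0.6284 0.1544 0.2276]
sensor_face 0.73 [396.2  28.6] depthpt [0.6292 0.156  0.2292]
s7 pts 882 cover angle 0.6161247542704414 tiltY -0.0002779966376941563 offset at hinge 0.001844787680350273
t7 pts 953 cover angle 0.614862359586724 tiltY 0.004209100558604088 offset at hinge 0.003185164849678392
w7 pts 37434 cover angle 0.6143691244057136 tiltY 0.002212097842381334 offset at hinge 0.00229625794143313
t7 barrel 80 [0.0968 0.0697] r 0.11928192704957051 ang 0.6245335523264679
w7 barrel 0 [0.098 0.068] r 0.11928118040998757 ang 0.6066051085945269
deck z 0.10582779409733056
```

View pics/c7.png

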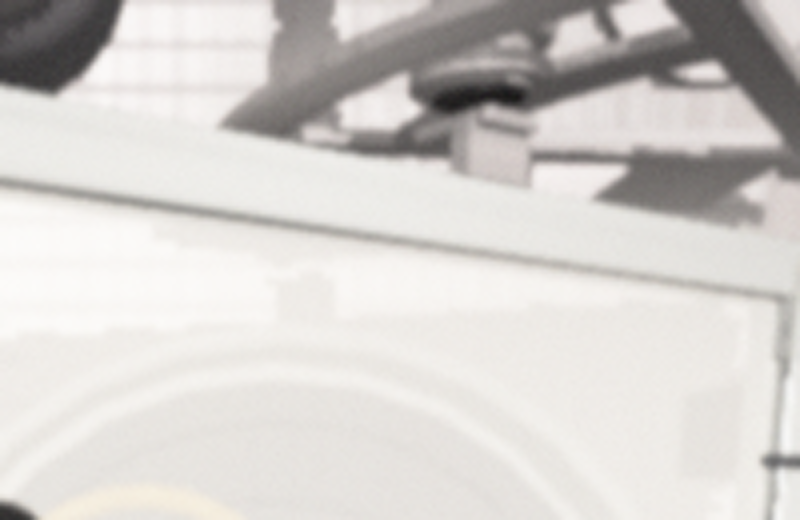

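```bash
python3 - <<'E'
from m import *
m=np.load("pics/w7.npz",allow_pickle=True)["m"].item(); f=200/np.tan(np.radians(m["vertical_fov"])/2)
def pr(X,Y,Z):
    p=h-X*ex+Y*ey+[0,0,Z]; q=np.array(m["orientation"]).T@(p-m["position"]); return np.round([(m["cx"]-f*q[0]/q[2]-280)*4,(m["cy"]+f*q[1]/q[2])*4]).astype(int)
for t in (.59,.613,.635):
    c,s=np.cos(t),np.sin(t)
    print("flag",t,[tuple(pr(a*c-b*s,Y,a*s+b*c)) for Y in (.121,.129) for a,b in ((.127,.009),(.113,.009),(.113,-.009),(.127,-.009))])
al=np.linspace(0,2*np.pi,73)
for t in (.59,.605,.62):
    for Y,r in ((.131,.009),(.14,.013),(.15,.013)):
        E=np.array([pr(.12*np.cos(t)+r*np.cos(a),Y,.12*np.sin(t)+r*np.sin(a)) for a in al]); print("circ",t,Y,E.min(0),E.max(0))
E
```

```text
flag 0.59 [(np.int64(467), np.int64(189)), (np.int64(521), np.int64(198)), (np.int64(447), np.int64(217)), (np.int64(394), np.int64(209)), (np.int64(469), np.int64(139)), (np.int64(523), np.int64(150)), (np.int64(449), np.int64(172)), (np.int64(396), np.int64(162))]
flag 0.613 [(np.int64(480), np.int64(185)), (np.int64(533), np.int64(195)), (np.int64(457), np.int64(215)), (np.int64(405), np.int64(206)), (np.int64(483), np.int64(135)), (np.int64(536), np.int64(147)), (np.int64(459), np.int64(169)), (np.int64(406), np.int64(159))]
flag 0.635 [(np.int64(494), np.int64(182)), (np.int64(545), np.int64(193)), (np.int64(466), np.int64(212)), (np.int64(415), np.int64(203)), (np.int64(496), np.int64(132)), (np.int64(548), np.int64(144)), (np.int64(468), np.int64(166)), (np.int64(417), np.int64(155))]
circ 0.59 0.131 [409 130] [510 158]
circ 0.59 0.14 [388  66] [536 112]
circ 0.59 0.15 [390   1] [539  54]
circ 0.605 0.131 [416 128] [518 155]
circ 0.605 0.14 [395  63] [544 109]
circ 0.605 0.15 [397  -2] [548  51]
circ 0.62 0.131 [423 125] [526 153]
circ 0.62 0.14 [402  60] [553 107]
circ 0.62 0.15 [404  -6] [556  48]
```

```bash
python3 -m inch '[[[0,0,0,0],[0,0,0,0],[0,0,0,0],[0,0,0,0]]]'; python3 th.py; python3 -c "
from plant import workorder; print(workorder.close_job())"
```

```text
t: 16.23
eef_pos: [0.578, 0.0207, 0.3252]
orientation: [[-0.037, 0.999, -0.008], [0.999, 0.037, 0.001], [0.001, -0.008, -1.0]]
ft_force: [-9.3, 1.5, -2.6]
width: 0.0109
finger_force: 25.0
theta 0.6237264568195211 r 0.23232387286692355 force [-9.2549  1.4753 -2.5613]
the job is handed in; nothing more can be done
None
```

I pressed the start button fully in with the cover shut and let it back out, then raised the cover to about 0.614 rad, where the flag lines up with the sensor (measured at about 0.615–0.62 rad); I handed the job in at 16 s, still holding the handle with the cover steady.

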